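# Start a sample run on the gas chromatograph

### The arm

A 6-joint arm with a two-finger parallel gripper is mounted at the origin on the work surface. World frame = base frame: x ahead of the robot, y to its left, z up, the work surface at z = 0. Lengths are in m, angles in rad, forces in N, time in s.
With the tool pointing down it reaches from about 0.325 to 0.775 m from the base axis. Payload 9.3 kg.
Tool frame: the origin (TCP) lies at the very end of the fingers, on their centre line; the grasp point (between the pads) lies robot.hold_point_z behind it (robot.hold_point_z is the distance from the TCP to the grasp point, in m); z points along the fingers, y is the direction in which the jaws open and shut (so a half turn about z gives the same grasp; the last joint's range is limited). The gripper opens to 85 mm and grips with 20 to 120 N. Pads are 22 mm wide; open, the fingers measure 114 mm over their backs; the gripper's body (76 mm by 85 mm) begins 54 mm behind the grasp point. The pads swing forward as they close: fully open they stand 13 mm farther back than shut.
Start: joints at [1.119, 0.259, 0.021, 1.334, 0, 1.418], TCP at [0.162, 0.526, 0.196] pointing down, gripper open.
Joint ranges: [-3.04, 3.04], [-0.91, 1.82], [-1.04, 1.36], [-1.92, 1.95], [-1.52, 1.45], [-3.14, 3.14]. Speed limits (rad/s): [2.22, 2.22, 2.79, 3.14, 3.14, 3.14].

### API

Orientations are given as a rotation vector (axis times angle).
In Python, from workcell import robot gives the robot as it stands. The module is installed in compiled form; this text tells all that it offers.
- The arm moves only by the shell command python3 -m inch 'ROWS'. ROWS is JSON, a list of rows, each a list of 3 entries, a list of its own where there are three numbers: the shift along the world's x, y, z each as a share of 20 cm, from -1 to 1, then the turn, a rotation vector about the world's x, y, z each as a share of 30 degrees, from -1 to 1, then the closure, from 0 (fully open) to 1 (shut). In form: [[[x, y, z], [rx, ry, rz], fingers], ...]. A call has 1 to 5 rows; each row is the pose to reach, as a shift and turn from the pose commanded when the call began; what a row does not reach only later rows make up. A row lasts 1/8 s, in which the tool goes at most 62.5 mm and 10.7 degrees, less where a joint would pass 70% of its speed; a pose out of reach is approached as far as the arm can. A call with a number of a shift or a turn outside -1 to 1 is refused whole. A call with a gripper value outside its range is refused whole. The fingers move at their own pace and stop on an object; the grip force is fixed at half the most. Time passes only in rows, so rows that repeat a pose let the fingers close. It gives the time, the measured TCP pose, the force and the opening at its end, in the units of the state.
- robot.read_state(): the state, without advancing time (a new reading comes with each control period).
- robot.camera(name): name is "scene" or "top" or "wrist"; returns a dict with "img" (384x512x3 uint8, blue, green, red), "range_z" (384x512 float32, m along the optical axis (not along the pixel's ray), 0 where there is no reading), "mtx" (3x3 intrinsics, pixels), "k1" (the pictures are not rectified: a ray, as slopes to the right and down, at radius r is drawn at 1 + k1 r^2 times it, then the intrinsics apply), "xyz" and "rotation" of the camera in the world; the wrist camera has in their place "mount" (4x4, takes a point from camera to tool coordinates, whose origin is the TCP and whose axes are the flange's). Camera axes: x right, y up, looking along -z (the intrinsics and any distortion apply to the point x, -y, -z); pixel columns grow to the right and rows downward; lengths in m; the calibration is good to about 2 mm. A picture is of the moment at which its call begins: read the wrist's pose just before it.
- robot.sign_off(): hands the job in, once; it reports no verdict.
The state is a dict: "t": time; "joints": joint angles; "dq": joint speeds; "effort": joint torques, N m; "ee_pos": TCP position; "tool_rot": TCP orientation; "ft_force": force on the tool from outside, world axes, zero at the start; "moment": the same for the moment, N m; "finger_gap": finger opening in m.
Only numpy, scipy, OpenCV 4.12 (cv2) and the standard library are available. Lean on these libraries where they do the work, as an engineer would, in place of code of your own. Each camera call takes 0.05 s, during which the arm holds its last target.

### The job

Start a sample run: first push the open vial drawer of the autosampler fully home, then switch the gas on by pressing down the raised, green-striped half of the rocker on the gas box as far as it goes, and last press the green key on the keypad console all the way down and let it come back up. Only push and press with the fingers: do not press the blue or the red key, press the green one only when the drawer is home and the gas is on, and leave the bottles, wrench and other loose things standing where they are, neither picked up nor knocked about.

Things in the scene. Friction and masses are not known exactly. Their poses are not given: they have to be found in the camera images.
- sampler: white autosampler box, fixed to the table, 200 (x) x 160 (y) x 66 high; origin at the centre of its underside; its -x face has the drawer. The drawer closes along the sampler's +x axis
- drawer (a joint): how far the vial drawer stands open, m: 0 fully home (its grey front panel then lies against the box), 0.06 fully open; it slides with about 3 N of friction, has a hard stop when home and stays where it is left
- drawer_front (a point): centre of the outer face of the drawer's front panel (grey with an orange stripe, 130 mm wide, 12 thick, from 6 to 58 mm above the table), 32 mm above the table; moves with the drawer. Two rows of small vials stand behind the panel
- gas_unit: white gas box with two round gauges, fixed to the table, 180 (x) x 120 (y) x 55 high; origin at the centre of its underside; the rocker's pivot lies 30 mm towards -x of the centre, 65 mm above the table, and turns about the box's y axis
- rocker (a joint): angle of the black rocker switch, rad: 0 off (the green-striped half, on the gas box's -x side, slopes up 14 mm at its outer edge), 0.45 fully on (that half lies level, its face 65 mm above the table, and the plain half sticks up); about 4 N pressed 20 mm from the pivot moves it, and it stays where it is left
- rocker_pad (a point): point on the face of the green-striped half of the rocker, 20 mm from the pivot along the face (the half is 32 mm long and 38 mm wide); moves with the rocker
- console: grey keypad console, fixed to the table, 260 (x) x 100 (y) x 45 high, dark display at its +x end; origin at the centre of its underside; the three keys stand on its top in a row along its x axis, 62 mm apart, in an order that changes
- key_green (a joint): how far the green key is pressed, m: 0 up, 0.006 fully down; a spring (about 1.2 N at first touch, 4 N at the bottom) brings it back up
- key_green_top (a point): centre of the top of the green key: an upright round push key 32 mm across, standing in a black collar 48 mm across; its top stands 22 mm above its collar's foot, about 67 mm above the table when up; it is pressed straight down
- key_blue (a joint): how far the blue key is pressed, m: 0 up, 0.006 fully down; a spring (about 1.2 N at first touch, 4 N at the bottom) brings it back up
- key_blue_top (a point): centre of the top of the blue key: an upright round push key 32 mm across, standing in a black collar 48 mm across; its top stands 22 mm above its collar's foot, about 67 mm above the table when up; it is pressed straight down
- key_red (a joint): how far the red key is pressed, m: 0 up, 0.006 fully down; a spring (about 1.2 N at first touch, 4 N at the bottom) brings it back up
- key_red_top (a point): centre of the top of the red key: an upright round push key 32 mm across, standing in a black collar 48 mm across; its top stands 22 mm above its collar's foot, about 67 mm above the table when up; it is pressed straight down
- bottle_a: amber bottle with a white cap, 70 across, 160 high, loose; origin at the centre of its underside
- bottle_b: amber bottle with a red cap, 70 across, 160 high, loose; origin at the centre of its underside
- vial: small clear jar with a blue lid, 24 across, 45 high, loose; origin at the centre of its underside
- wrench: steel wrench, 100 long, lying along its x axis on the table, loose; origin at its middle
- tin: small steel can, 48 across, 30 high, standing loose on the autosampler's top; origin at the centre of its underside
- beaker: clear beaker, 66 across, 80 high, loose; origin at the centre of its underside
- glove_box: cardboard box, 220 x 110 x 70 high, loose; origin at the centre of its underside

How it is judged:
On the way, in this order (a step that is already met when the one before it is completed fails the run):
1. the vial drawer is pushed fully home (value of joint drawer below 0.004 m), for 0.1 s.
2. the rocker is pressed over to on (value of joint rocker above 0.38 rad), for 0.1 s.
3. the green key is pressed down (value of joint key_green above 0.0045 m), for 0.05 s.
At the end, for the whole second after the job is handed in: The drawer is within 4 mm of home, the rocker is beyond 0.38 of its 0.45 rad, the green key was pressed more than 4.5 mm after both and all keys are up again (within 1.5 mm), and every loose thing is within 30 mm of where it started (value of joint drawer below 0.004 m and value of joint rocker above 0.38 rad and value of joint each of key_green, key_blue, key_red below 0.0015 m and distance of each of bottle_a, bottle_b, vial, wrench, tin, beaker, glove_box from where it was at the start of the episode below 0.03 m); the robot touches nothing.
It fails at once if the blue or the red key is pressed (more than 2.5 mm) (value of joint any of key_blue, key_red above 0.0025 m).
It fails at once if the green key is pressed while the drawer is open or the gas is off (value of joint key_green above 0.003 m and (not (value of joint drawer below 0.004 m) or not (value of joint rocker above 0.38 rad))).
It fails at once if a loose thing is lifted, carried or pushed more than 30 mm (not (distance of each of bottle_a, bottle_b, vial, wrench, tin, beaker, glove_box from where it was at the start of the episode below 0.03 m)).
It fails at once if a bottle, the vial, the tin or the beaker is tipped (angle between any of bottle_a, bottle_b, vial, tin, beaker's own z axis and vertical above 0.4 rad).
It also fails if it takes over 64 s, if anything falls off the work surface, if the arm or the gripper's body presses on something with over 40 N, if the wrist force passes 120 N, or if a joint passes its speed limit or range.

## Working session

There is one attempt and no reset: what is moved stays moved. The work goes in short steps, Python scripts to look and compute and a shell command to move; the robot and the scene stay as the last step left them, time stands still between calls to the robot, and variables do not carry over. Pictures are saved under pics/ and viewed, and the job is handed in when it is done.

```bash
mkdir -p pics; cat > h.py <<'E'
import numpy as np, cv2
from workcell import robot
from scipy.spatial.transform import Rotation as R
def cam(n,save=None):
    s=robot.read_state(); c=robot.camera(n)
    if 'mount' in c:
        T=np.eye(4);T[:3,:3]=R.from_rotvec(s['tool_rot']).as_matrix();T[:3,3]=s['ee_pos'];T=T@np.array(c['mount'])
        c['P']=T[:3,3];c['R']=T[:3,:3]
    else:
        c['P']=np.array(c['xyz']);r=np.array(c['rotation']);c['R']=r if r.shape==(3,3) else R.from_rotvec(r).as_matrix()
    if save: cv2.imwrite('pics/'+save,c['img'])
    return c
def ray(c,u,v):
    K=np.array(c['mtx']);k=c['k1']
    p=cv2.undistortPoints(np.array([[[u,v]]],float),K,np.array([k,0,0,0.]))[0,0]
    return np.array([p[0],-p[1],-1.])
def onz(c,u,v,z):
    d=c['R']@ray(c,u,v); return c['P']+d*(z-c['P'][2])/d[2]
def pt(c,u,v):
    z=c['range_z'][int(round(v)),int(round(u))]; return c['P']+c['R']@ray(c,u,v)*z
E
python3 - <<'E'
from h import *
for n in('scene','top','wrist'):
    c=cam(n,n+'0.png');print(n,c['P'],c['R'].round(2).tolist(),c['k1'])
s=robot.read_state();print(s,robot.hold_point_z)
E
```

```text
scene [1.10577756 0.71723095 0.79306034] [[-0.8, -0.39, 0.47], [0.61, -0.49, 0.63], [-0.01, 0.78, 0.62]] -0.06031309932671652
top [ 0.44516262 -0.0314835   1.61047433] [[-0.02, 1.0, -0.06], [-1.0, -0.02, 0.01], [0.01, 0.06, 1.0]] -0.11589569803034001
wrist [0.09472714 0.54758228 0.37286769] [[0.29, -0.92, -0.26], [0.96, 0.28, 0.08], [-0.0, -0.27, 0.96]] -0.014297535922345216
{'t': 0.15, 'joints': array([ 1.11938962e+00,  2.59082778e-01,  2.09539026e-02,  1.33368512e+00,
       -2.90812075e-06,  1.41819348e+00]), 'dq': array([-0.00264957, -0.00099419,  0.0017031 , -0.00184309,  0.00045708,
        0.00158487]), 'effort': array([ 2.20776950e-03, -5.55971789e+01,  3.44662428e+01,  1.13501403e-02,
       -1.52185062e-04,  3.55867792e-05]), 'ee_pos': array([0.16181122, 0.52541413, 0.19510125]), 'tool_rot': array([-4.67571156e-01, -3.10629924e+00,  1.52741163e-03]), 'ft_force': array([-0.03572567, -0.38287179,  0.38025436]), 'moment': array([-0.0277605 , -0.0026115 , -0.03396728]), 'finger_gap': 0.08541540821935509} 0.0187
```

View pics/top0.png

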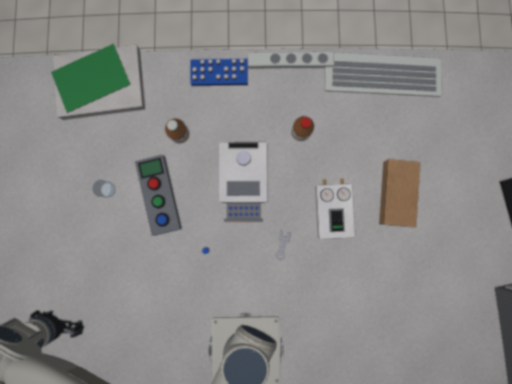

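View pics/scene0.png

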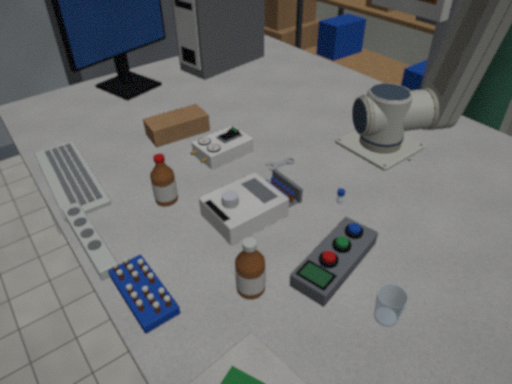

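View pics/wrist0.png

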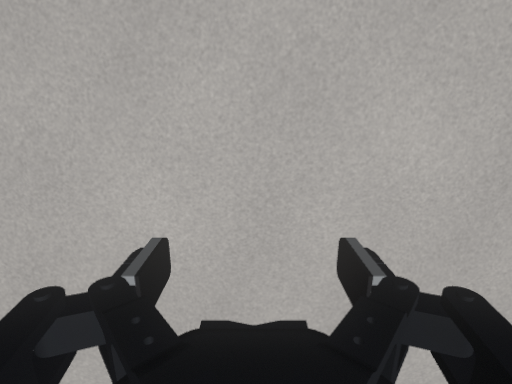

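The top view has +x up and +y left. The sampler is centred near (243,175), with its open drawer front near row 220. The gas box is at (335,212), with its rocker at (336,220) and the green half towards -x. The console keys are red (153,183), green (158,202) and blue (162,219). The vial is at (206,250) and the wrench at (283,245).

```bash
python3 - <<'E'
from h import *
c=cam('top'); img=c['img']; hsv=cv2.cvtColor(img,cv2.COLOR_BGR2HSV)
def blobs(name,lo,hi,roi,z):
    m=cv2.inRange(hsv,lo,hi); k=np.zeros_like(m);x0,y0,x1,y1=roi;k[y0:y1,x0:x1]=1;m=m*k
    n,l,st,ce=cv2.connectedComponentsWithStats(m)
    for i in range(1,n):
        if st[i,4]>6: print(name,ce[i].round(1),st[i],onz(c,*ce[i],z).round(4),'depthpt',pt(c,*ce[i]).round(4))
blobs('red',(0,120,80),(8,255,255),(130,150,190,240),.067)
blobs('red',(172,120,80),(180,255,255),(130,150,190,240),.067)
blobs('green',(45,100,60),(85,255,255),(130,180,190,240),.067)
blobs('blue',(105,120,80),(125,255,255),(130,150,190,240),.067)
blobs('vial',(100,120,80),(125,255,255),(195,240,220,260),.045)
blobs('stripe',(45,100,60),(85,255,255),(310,180,360,240),.075)
blobs('orange',(5,100,80),(25,255,255),(215,195,275,235),.058)
# box outlines
for nm,roi,lo,hi in(('sampler',(210,130,275,205),(0,0,170),(180,40,255)),('gas',(305,185,365,245),(0,0,170),(180,40,255))):
    m=cv2.inRange(hsv,lo,hi);k=np.zeros_like(m);x0,y0,x1,y1=roi;k[y0:y1,x0:x1]=1;m*=k
    q=max(cv2.findContours(m,0,2)[0],key=cv2.contourArea);r=cv2.minAreaRect(q);print(nm,r)
    z=.066 if nm=='sampler' else .055
    print(np.array([onz(c,*p,z) for p in cv2.boxPoints(r)]).round(3).tolist())
cv2.imwrite('pics/topz.png',np.hstack([cv2.resize(img[130:260,195:300],None,fx=3.5,fy=4),cv2.resize(img[130:260,120:190],None,fx=3.5,fy=4)][:1]))
cv2.imwrite('pics/topg.png',cv2.resize(img[170:260,270:370],None,fx=6,fy=6,interpolation=2))
for x,y in((223,220),(243,220),(260,220),(243,217),(243,213),(223,222),(262,222)): print((x,y),pt(c,x,y).round(4))
E
```

```text
red [153.1 182.9] [149 178  10  11  74] [0.5701 0.2964 0.067 ] depthpt [0.5703 0.2971 0.0637]
green [157.4 201. ] [153 196  10  11  83] [0.51   0.2824 0.067 ] depthpt [0.5098 0.2813 0.0721]
blue [161.3 219.3] [157 215  10  10  83] [0.4492 0.2696 0.067 ] depthpt [0.4492 0.2697 0.0667]
vial [205.1 250.1] [203 248   5   5  22] [0.3452 0.1285 0.045 ] depthpt [0.3453 0.1283 0.0472]
stripe [337.  226.4] [333 225   9   4  31] [ 0.4172 -0.3072  0.075 ] depthpt [ 0.4173 -0.3067  0.0779]
sampler ((242.0, 171.5), (57.0, 46.0), 90.0)
[[0.7, 0.077, 0.066], [0.697, -0.076, 0.066], [0.508, -0.073, 0.066], [0.51, 0.079, 0.066]]
gas ((335.512451171875, 210.8616485595703), (52.003578186035156, 34.11765670776367), 88.02507019042969)
[[0.554, -0.249, 0.055], [0.556, -0.364, 0.055], [0.383, -0.365, 0.055], [0.381, -0.251, 0.055]]
(223, 220) [0.4442 0.0703 0.003 ]
(243, 220) [0.4432 0.0008 0.0548]
(260, 220) [ 0.4423 -0.0554  0.0577]
(243, 217) [0.4534 0.0015 0.0144]
(243, 213) [0.4669 0.0013 0.0145]
(223, 222) [ 0.4373  0.0707 -0.0034]
(262, 222) [ 0.4353 -0.0631 -0.0025]
```

```bash
python3 - <<'E'
from h import *
c=cam('scene');cv2.imwrite('pics/sd.png',cv2.resize(c['img'][110:250,180:350],None,fx=4,fy=4,interpolation=2))
E
```

```text
(no output)
```

View pics/topz.png

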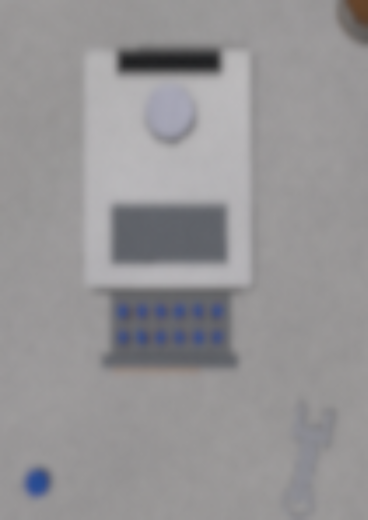

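View pics/topg.png

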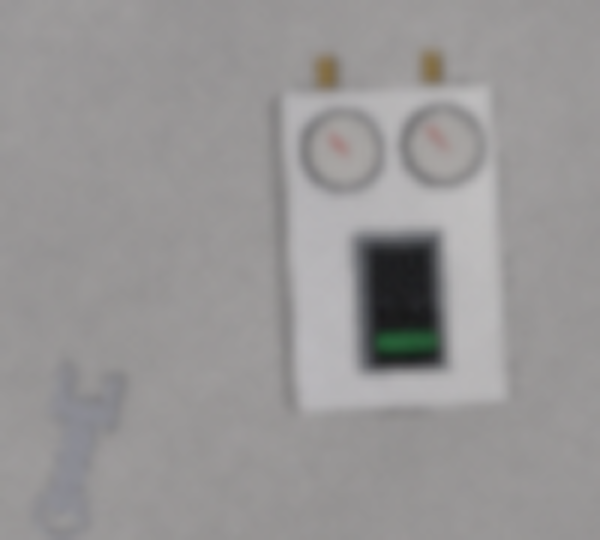

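View pics/sd.png

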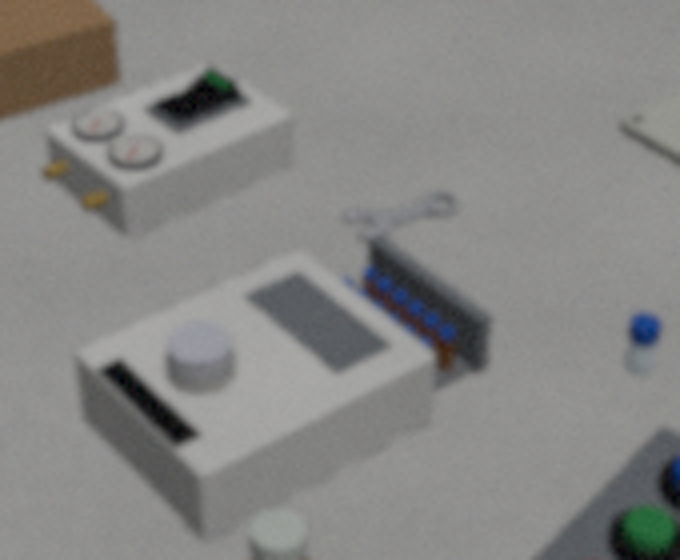

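```bash
python3 -m inch '[[[0.38,-0.867,0],[0,0,0.3],1],[[0.38,-0.867,0],[0,0,0.567],1],[[0.38,-0.867,0],[0,0,0.567],1],[[0.38,-0.867,0],[0,0,0.567],1]]'; python3 -m inch '[[[0.38,-0.867,0],[0,0,0],1],[[0.38,-0.867,0],[0,0,0],1],[[0.38,-0.867,0],[0,0,0],1],[[0.38,-0.867,0],[0,0,0],1]]'; python3 -m inch '[[[0.38,-0.867,0],[0,0,0],1],[[0.38,-0.867,0],[0,0,0],1],[[0.38,-0.867,0],[0,0,0],1],[[0.38,-0.867,0],[0,0,0],1],[[0.38,-0.867,0],[0,0,0],1]]'
python3 - <<'E'
from h import *
cam('wrist','w1.png')
c=cam('top');cv2.imwrite('pics/t1.png',cv2.resize(c['img'][130:330,140:370],None,fx=3,fy=3))
E
```

```text
t: 0.75
ee_pos: [0.239, 0.3494, 0.196]
tool_rot: [0.01, 3.141, 0.0]
ft_force: [0.4, -0.5, 1.0]
finger_gap: 0.0122
t: 1.25
ee_pos: [0.3157, 0.176, 0.1957]
tool_rot: [0.015, 3.141, -0.0]
ft_force: [-0.5, 1.1, 0.7]
finger_gap: 0.0001
t: 1.88
ee_pos: [0.3899, 0.0063, 0.1953]
tool_rot: [-0.003, -3.141, -0.001]
ft_force: [0.4, 1.1, -0.4]
finger_gap: 0.0002
```

View pics/w1.png

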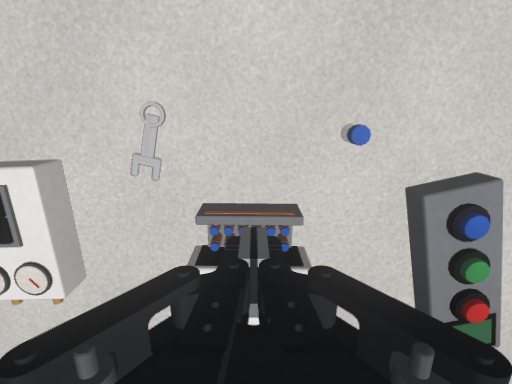

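View pics/t1.png

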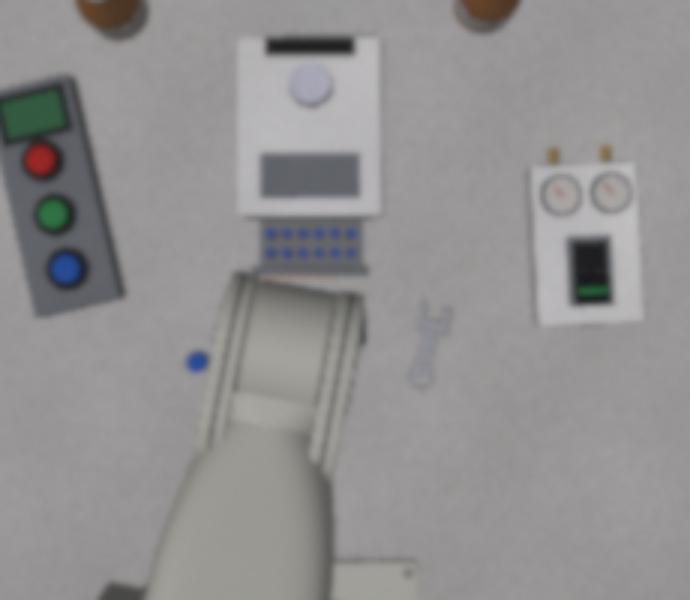

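```bash
python3 - <<'E'
from h import *
c=cam('wrist')
for u in (205,230,270,292):
  for v in (208,212,216,221,224): print(u,v,pt(c,u,v).round(4))
E
python3 -m inch '[[[0,0,-0.4],[0,0,0],1],[[0,0,-0.8],[0,0,0],1],[[0,0,-0.85],[0,0,0],1],[[0,0,-0.85],[0,0,0],1]]'
```

```text
205 208 [ 0.4376 -0.0538  0.0294]
205 212 [0.3195 0.0086 0.3734]
205 216 [ 0.4385 -0.0494  0.0563]
205 221 [ 0.4444 -0.0494  0.0575]
205 224 [ 0.4484 -0.0497  0.0573]
230 208 [ 0.4377 -0.0216  0.0291]
230 212 [ 0.4366 -0.0201  0.0473]
230 216 [ 0.4382 -0.0194  0.0569]
230 221 [ 0.4445 -0.0195  0.0572]
230 224 [ 0.4481 -0.0195  0.0579]
270 208 [0.4382 0.03   0.0276]
270 212 [0.4377 0.0291 0.0441]
270 216 [0.4381 0.0283 0.0572]
270 221 [0.4439 0.0284 0.0585]
270 224 [0.4479 0.0285 0.0581]
292 208 [0.4383 0.0585 0.0271]
292 212 [0.4379 0.0564 0.0434]
292 216 [0.4387 0.0548 0.0554]
292 221 [0.4439 0.0546 0.0585]
292 224 [0.4481 0.0549 0.0577]
t: 2.52
ee_pos: [0.3875, 0.0071, 0.0239]
tool_rot: [0.001, -3.136, -0.002]
ft_force: [-0.2, -0.0, 1.3]
finger_gap: 0.0003
```

```bash
python3 -m inch '[[[0.1,-0.01,0],[0,0,0],1],[[0.18,-0.02,0],[0,0,0],1],[[0.25,-0.02,0],[0,0,0],1]]'; python3 -m inch '[[[0.04,0,0],[0,0,0],1],[[0.08,0,0],[0,0,0],1],[[0.12,0,0],[0,0,0],1],[[0.15,0,0],[0,0,0],1]]'
```

```text
t: 2.9
ee_pos: [0.4416, 0.0016, 0.0269]
tool_rot: [0.002, 3.139, -0.001]
ft_force: [0.3, 0.1, 0.1]
finger_gap: -0.0
t: 3.4
ee_pos: [0.4702, 0.0014, 0.0255]
tool_rot: [-0.003, -3.141, -0.0]
ft_force: [-0.4, 0.4, 0.7]
finger_gap: -0.0003
```

```bash
python3 - <<'E'
from h import *
s=robot.read_state();print(s['ft_force'],s['ee_pos'])
c=cam('scene');cv2.imwrite('pics/s2.png',cv2.resize(c['img'][110:250,180:350],None,fx=4,fy=4,interpolation=2))
E
```

```text
[-0.43415562  0.40331969  0.69558359] [0.4702319  0.00141122 0.02554032]
```

View pics/s2.png

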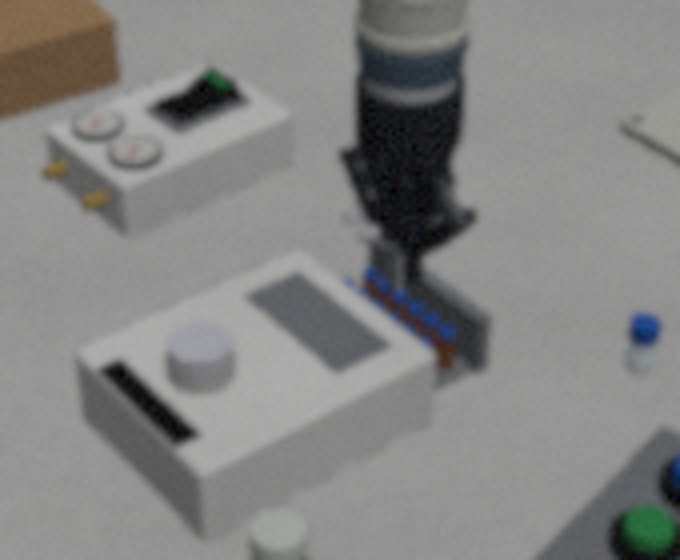

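```bash
python3 - <<'E'
from h import *
s=robot.read_state();print(s['t'],s['ft_force'],s['ee_pos'],s['joints'])
cam('wrist','w3.png')
c=cam('scene');cv2.imwrite('pics/s3.png',cv2.resize(c['img'][120:220,240:330],None,fx=6,fy=6,interpolation=2))
for u,v in((291,180),(299,190),(277,175),(276,170),(284,172)):print(u,v,pt(c,u,v).round(3))
E
```

```text
3.45 [ 0.79168554 -0.99513314 -0.41587443] [0.47096205 0.00131743 0.02556766] [-1.75682458e-01  2.44772834e-01 -4.64073081e-01  8.61512660e-01
  3.61895573e-05 -1.73664249e-01]
291 180 [0.444 0.016 0.06 ]
299 190 [0.452 0.06  0.054]
277 175 [ 0.485 -0.     0.088]
276 170 [ 0.482 -0.009  0.099]
284 172 [0.485 0.029 0.115]
```

View pics/s3.png

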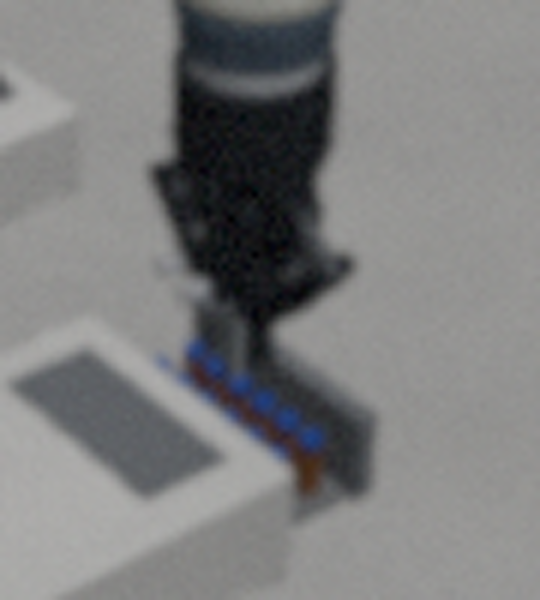

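View pics/w3.png

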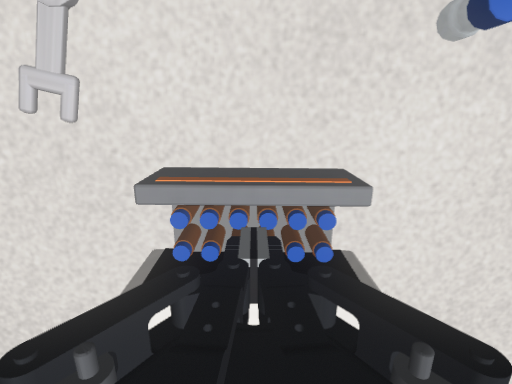

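```bash
python3 - <<'E'
from h import *
c=cam('wrist')
for u,v in((255,175),(200,175),(255,188),(255,197),(200,197),(180,219),(268,218),(292,254),(245,230),(245,240),(262,235),(245,260),(245,290),(150,265)):print(u,v,pt(c,u,v).round(4))
M=np.array(c['mount']);d=np.linalg.inv(M)@[0,0,0,1];print(d); K=c['mtx'];print(K[0,0]*d[0]/-d[2]+K[0,2],K[1,1]*-d[1]/-d[2]+K[1,2])
E
```

```text
255 175 [0.4378 0.004  0.0283]
200 175 [ 0.4375 -0.0305  0.0297]
255 188 [0.4386 0.0039 0.0574]
255 197 [0.4437 0.0039 0.057 ]
200 197 [ 0.4437 -0.0258  0.0572]
180 219 [ 0.4621 -0.0417  0.0424]
268 218 [0.4613 0.0119 0.0429]
292 254 [0.4851 0.0272 0.0437]
245 230 [ 0.4578 -0.0013  0.069 ]
245 240 [ 0.4578 -0.0009  0.0809]
262 235 [0.4579 0.0073 0.0751]
245 260 [ 4.587e-01 -4.000e-04  9.810e-02]
245 290 [4.597e-01 1.000e-04 1.174e-01]
150 265 [ 0.5038 -0.0705  0.0249]
[-0.00148969 -0.01906625 -0.19022812  1.        ]
251.06597034883242 220.82764563958563
```

```bash
python3 - <<'E'
from h import *
c=cam('wrist')
for u in(240,247,252,262,270):
  print(u,[(v,*pt(c,u,v)[[0,2]].round(3)) for v in range(204,240,3)])
cv2.imwrite('pics/w3z.png',cv2.resize(c['img'][160:290,160:350],None,fx=4,fy=4,interpolation=2))
E
```

```text
240 [(204, np.float64(0.447), np.float64(0.057)), (207, np.float64(0.449), np.float64(0.058)), (210, np.float64(0.458), np.float64(0.038)), (213, np.float64(0.458), np.float64(0.041)), (216, np.float64(0.459), np.float64(0.044)), (219, np.float64(0.461), np.float64(0.044)), (222, np.float64(0.463), np.float64(0.044)), (225, np.float64(0.465), np.float64(0.045)), (228, np.float64(0.467), np.float64(0.044)), (231, np.float64(0.479), np.float64(0.02)), (234, np.float64(0.479), np.float64(0.026)), (237, np.float64(0.457), np.float64(0.078))]
247 [(204, np.float64(0.447), np.float64(0.058)), (207, np.float64(0.449), np.float64(0.057)), (210, np.float64(0.46), np.float64(0.03)), (213, np.float64(0.46), np.float64(0.036)), (216, np.float64(0.461), np.float64(0.038)), (219, np.float64(0.463), np.float64(0.039)), (222, np.float64(0.464), np.float64(0.043)), (225, np.float64(0.479), np.float64(0.01)), (228, np.float64(0.457), np.float64(0.067)), (231, np.float64(0.457), np.float64(0.07)), (234, np.float64(0.458), np.float64(0.074)), (237, np.float64(0.457), np.float64(0.078))]
252 [(204, np.fl
[... 909 characters left out ...]
8), np.float64(0.066)), (231, np.float64(0.458), np.float64(0.07)), (234, np.float64(0.458), np.float64(0.074)), (237, np.float64(0.458), np.float64(0.077))]
270 [(204, np.float64(0.448), np.float64(0.056)), (207, np.float64(0.449), np.float64(0.057)), (210, np.float64(0.458), np.float64(0.037)), (213, np.float64(0.458), np.float64(0.041)), (216, np.float64(0.459), np.float64(0.044)), (219, np.float64(0.462), np.float64(0.043)), (222, np.float64(0.464), np.float64(0.043)), (225, np.float64(0.465), np.float64(0.043)), (228, np.float64(0.467), np.float64(0.043)), (231, np.float64(0.47), np.float64(0.043)), (234, np.float64(0.48), np.float64(0.024)), (237, np.float64(0.461), np.float64(0.069))]
```

View pics/w3z.png

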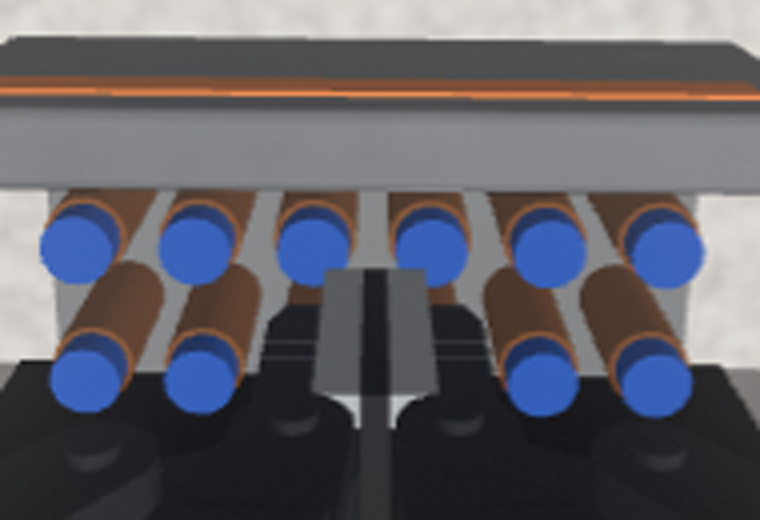

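The finger tips show at z≈0.066 in the wrist image, though the TCP reads 0.026. They passed over the panel (top at 0.058) without touching it, and the drawer is unmoved. I'll raise, back off and check the tip offset from the scene camera.

```bash
python3 -m inch '[[[0,0,0.1],[0,0,0],1],[[0,0,0.2],[0,0,0],1]]'; python3 -m inch '[[[-0.25,0,0],[0,0,0],1],[[-0.4,0,0],[0,0,0],1],[[-0.4,0,0],[0,0,0],1],[[-0.4,0,0],[0,0,0],1]]'
python3 - <<'E'
from h import *
s=robot.read_state();print(s['ee_pos'])
c=cam('scene');cv2.imwrite('pics/s4.png',cv2.resize(c['img'][100:230,230:360],None,fx=4.5,fy=4.5,interpolation=2))
def proj(c,p):
    q=c['R'].T@(np.array(p)-c['P']); q=np.array([q[0],-q[1],-q[2]])
    return cv2.projectPoints(q[None,:],np.zeros(3),np.zeros(3),np.array(c['mtx']),np.array([c['k1'],0,0,0.]))[0].ravel()
for dz in(0,.02,.04,.06):print(dz,proj(c,s['ee_pos']+[0,0,dz]).round(1))
w=cam('wrist')
for u in(240,247,262,270):
  print(u,[(v,*pt(w,u,v)[[0,2]].round(3)) for v in range(222,244,3)])
E
```

```text
t: 3.9
ee_pos: [0.4693, 0.0015, 0.0659]
tool_rot: [-0.003, -3.141, -0.0]
ft_force: [0.4, -0.9, -0.2]
finger_gap: -0.0002
t: 4.4
ee_pos: [0.3907, 0.0013, 0.066]
tool_rot: [0.003, 3.14, -0.0]
ft_force: [-0.7, 0.2, -0.8]
finger_gap: -0.0002
[0.39071762 0.00125109 0.06595208]
0 [300.9 169.5]
0.02 [301.3 164.1]
0.04 [301.7 158.5]
0.06 [302.1 152.9]
240 [(222, np.float64(0.418), np.float64(-0.0)), (225, np.float64(0.421), np.float64(-0.0)), (228, np.float64(0.424), np.float64(-0.001)), (231, np.float64(0.427), np.float64(-0.001)), (234, np.float64(0.43), np.float64(0.0)), (237, np.float64(0.379), np.float64(0.118)), (240, np.float64(0.379), np.float64(0.121)), (243, np.float64(0.379), np.float64(0.124))]
247 [(222, np.float64(0.418), np.float64(-0.0)), (225, np.float64(0.421), np.float64(-0.0)), (228, np.float64(0.378), np.float64(0.107)), (231, np.float64(0.378), np.float64(0.111)), (234, np.float64(0.378), np.float64(0.115)), (237, np.float64(0.378), np.float64(0.119)), (240, np.float64(0.379), np.float64(0.121)), (243, np.float64(0.378), np.float64(0.126))]
262 [(222, np.float64(0.418), np.float64(0.0)), (225, np.float64(0.421), np.float64(0.0)), (228, np.float64(0.379), np.float64(0.107)), (231, np.float64(0.379), np.float64(0.11)), (234, np.float64(0.379), np.float64(0.113)), (237, np.float64(0.379), np.float64(0.118)), (240, np.float64(0.379), np.float64(0.121)), (243, np.float64(0.379), np.float64(0.124))]
270 [(222, np.float64(0.419), np.float64(-0.001)), (225, np.float64(0.421), np.float64(0.0)), (228, np.float64(0.424), np.float64(-0.001)), (231, np.float64(0.427), np.float64(-0.0)), (234, np.float64(0.43), np.float64(-0.0)), (237, np.float64(0.383), np.float64(0.108)), (240, np.float64(0.383), np.float64(0.112)), (243, np.float64(0.383), np.float64(0.116))]
```

View pics/s4.png

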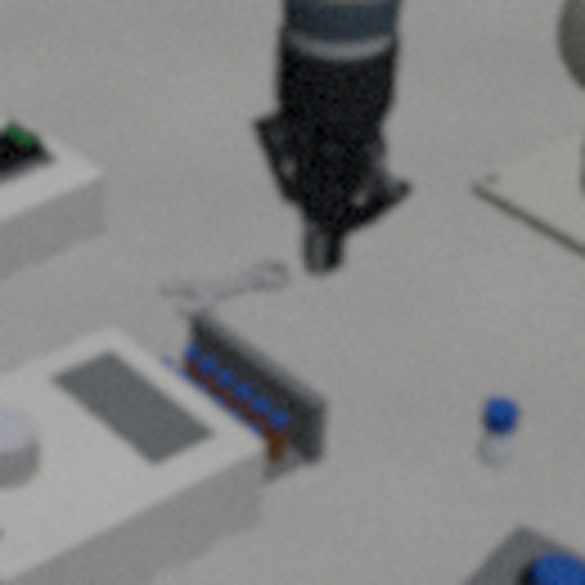

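Both the scene and wrist views put the real finger end about 40 mm above the reported TCP. I'll use tip z = ee z + 0.04 from here on.

```bash
python3 -m inch '[[[0,0,-0.15],[0,0,0],1],[[0,0,-0.3],[0,0,0],1],[[0,0,-0.31],[0,0,0],1],[[0,0,-0.31],[0,0,0],1]]'; python3 -m inch '[[[0.06,0,0],[0,0,0],1],[[0.12,0,0],[0,0,0],1],[[0.18,0,0],[0,0,0],1],[[0.22,0,0],[0,0,0],1],[[0.25,0,0],[0,0,0],1]]'
python3 - <<'E'
from h import *
c=cam('wrist','w5.png')
for v in (175,188,197):print(pt(c,200,v).round(4))
E
```

```text
t: 5.0
ee_pos: [0.3905, 0.0013, 0.004]
tool_rot: [-0.003, -3.142, -0.0]
ft_force: [0.7, -0.9, 0.5]
finger_gap: -0.0002
t: 5.62
ee_pos: [0.4399, 0.0014, 0.0034]
tool_rot: [-0.003, -3.14, 0.0]
ft_force: [-3.0, -1.0, 1.3]
finger_gap: 0.0001
[ 0.4092 -0.0322 -0.0009]
[ 0.4182 -0.0327 -0.0011]
[ 0.4245 -0.0331 -0.0014]
```

View pics/w5.png

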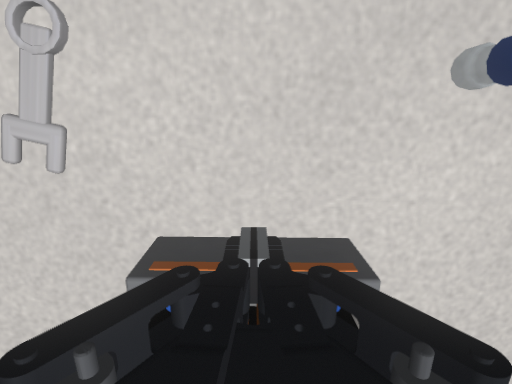

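Contact now shows as -3 N, with the fingers in front of the panel (panel top edge at row ~285). I'll keep pushing.

```bash
python3 -m inch '[[[0.05,0,0],[0,0,0],1],[[0.1,0,0],[0,0,0],1],[[0.14,0,0],[0,0,0],1],[[0.17,0,0],[0,0,0],1],[[0.19,0,0],[0,0,0],1]]';python3 -m inch '[[[0.01,0,0],[0,0,0],1],[[0.02,0,0],[0,0,0],1],[[0.025,0,0],[0,0,0],1]]'
```

```text
t: 6.3
ee_pos: [0.4782, 0.0014, 0.0035]
tool_rot: [-0.003, -3.141, 0.0]
ft_force: [-3.2, -2.4, -1.5]
finger_gap: 0.0002
t: 6.68
ee_pos: [0.482, 0.0015, 0.0035]
tool_rot: [-0.003, -3.14, 0.0]
ft_force: [-9.7, -2.6, 4.4]
finger_gap: -0.0002
```

```bash
python3 -m inch '[[[0.008,0,0],[0,0,0],1],[[0.016,0,0],[0,0,0],1],[[0.016,0,0],[0,0,0],1]]'
```

```text
t: 7.05
ee_pos: [0.4818, 0.0015, 0.0034]
tool_rot: [-0.003, -3.135, 0.001]
ft_force: [-20.3, -3.7, 12.9]
finger_gap: 0.0
```

Hard stop: 20 N with no motion. I'll back off, raise and check.

```bash
python3 -m inch '[[[-0.12,0,0],[0,0,0],1],[[-0.4,0,0],[0,0,0],1],[[-0.4,0,0.4],[0,0,0],1],[[-0.4,0,0.65],[0,0,0],1],[[-0.4,0,0.65],[0,0,0],1]]'
python3 - <<'E'
from h import *
c=cam('top');cv2.imwrite('pics/t6.png',cv2.resize(c['img'][130:260,195:370],None,fx=4,fy=4,interpolation=2))
w=cam('wrist','w6.png')
for v in range(205,250,5):print(v,pt(w,220,v).round(4),pt(w,290,v).round(4))
E
```

```text
t: 7.68
ee_pos: [0.4091, 0.0011, 0.1382]
tool_rot: [0.003, 3.132, -0.002]
ft_force: [0.1, -0.2, -0.9]
finger_gap: -0.0004
205 [ 4.433e-01 -3.660e-02  1.000e-04] [0.4431 0.0454 0.0008]
210 [ 4.496e-01 -3.690e-02 -3.000e-04] [ 4.497e-01  4.570e-02 -3.000e-04]
215 [ 0.456  -0.0371 -0.0006] [ 0.456   0.046  -0.0006]
220 [ 0.4624 -0.0374 -0.0006] [0.4619 0.046  0.0006]
225 [ 0.4682 -0.0374  0.0009] [ 0.4692  0.0465 -0.0014]
230 [ 0.4749 -0.0377  0.0005] [ 4.752e-01  4.660e-02 -1.000e-04]
235 [ 0.482  -0.038  -0.0007] [ 0.4822  0.047  -0.0013]
240 [ 0.4886 -0.0383 -0.0006] [ 0.4886  0.0471 -0.0006]
245 [ 0.4954 -0.0385 -0.0008] [ 4.951e-01  4.730e-02 -3.000e-04]
```

View pics/t6.png

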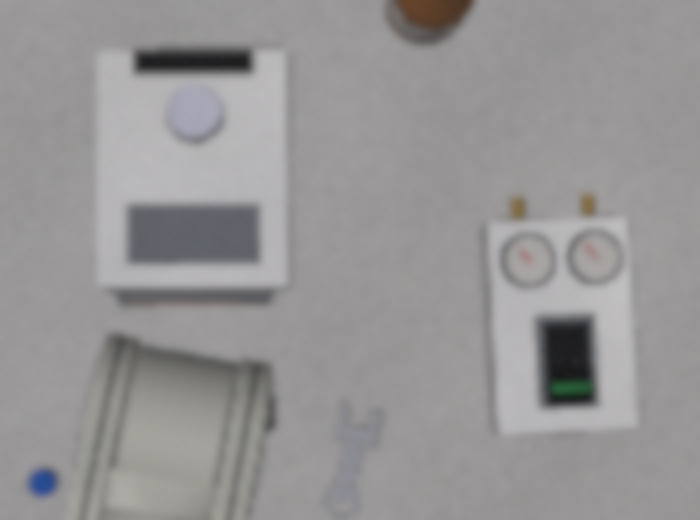

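View pics/w6.png

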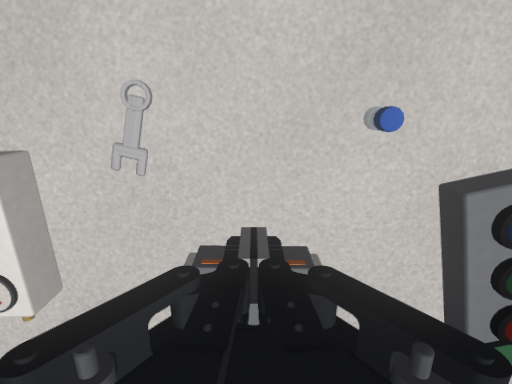

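The drawer panel now lies against the box in both views. Next is the rocker: a first move halfway, then a refined measurement from the wrist camera.

```bash
python3 -m inch '[[[0,-0.4,0],[0,0,0],1],[[0,-0.8,0],[0,0,0],1],[[-0.2,-0.8,0],[0,0,0],1],[[-0.2,-0.8,0],[0,0,0],1],[[-0.2,-0.8,0],[0,0,0],1]]'
python3 - <<'E'
from h import *
w=cam('wrist','w7.png');img=w['img'];hsv=cv2.cvtColor(img,cv2.COLOR_BGR2HSV)
m=cv2.inRange(hsv,(45,100,50),(85,255,255));n,l,st,ce=cv2.connectedComponentsWithStats(m)
for i in range(1,n):
    if st[i,4]>30:print(ce[i],st[i],pt(w,*ce[i]).round(4))
E
```

```text
t: 8.4
ee_pos: [0.366, -0.1584, 0.1327]
tool_rot: [-0.005, -3.141, -0.002]
ft_force: [0.3, 0.8, 0.4]
finger_gap: -0.0002
[ 91.07608696 250.29347826] [ 72 248  39   6 184] [ 0.4171 -0.3065  0.0761]
```

View pics/w7.png

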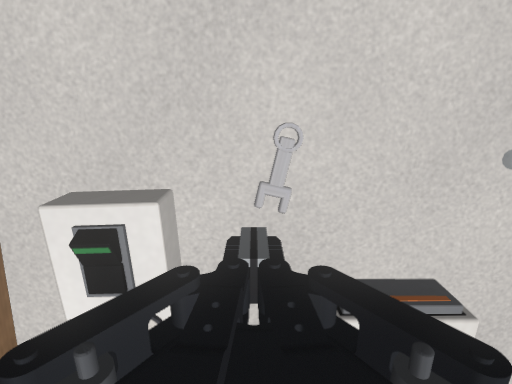

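The wrist view shows the rocker at about (100,260), with its stripe at (91,250), which gives (0.417,-0.3065,0.076) and agrees with the top view.

```bash
python3 -m inch '[[[0.13,-0.37,0],[0,0,0],1],[[0.265,-0.74,0],[0,0,0],1],[[0.265,-0.74,0],[0,0,0],1],[[0.265,-0.74,-0.2],[0,0,0],1],[[0.265,-0.74,-0.36],[0,0,0],1]]'
python3 -m inch '[[[0,0,0],[0,0,0],1],[[0,0,0],[0,0,0],1]]'
python3 - <<'E'
from h import *
w=cam('wrist','w8.png')
E
```

```text
t: 9.07
ee_pos: [0.4201, -0.3055, 0.0597]
tool_rot: [0.0, -3.141, -0.001]
ft_force: [0.6, 0.0, -0.0]
finger_gap: 0.0002
t: 9.32
ee_pos: [0.4202, -0.3062, 0.0625]
tool_rot: [0.0, 3.141, -0.001]
ft_force: [0.5, -0.9, 0.5]
finger_gap: -0.0
```

View pics/w8.png

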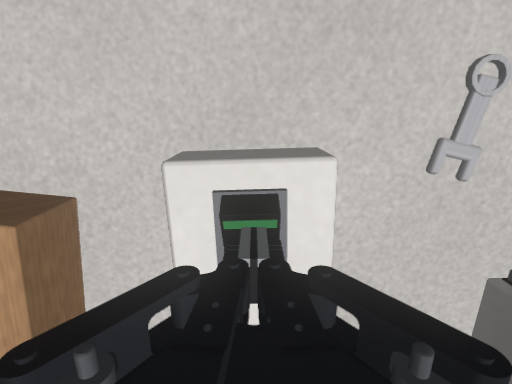

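The fingers are centred over the striped half, with the stripe at (250,224). I'll press in steps.

```bash
python3 -m inch '[[[0,0,-0.05],[0,0,0],1],[[0,0,-0.1],[0,0,0],1],[[0,0,-0.13],[0,0,0],1],[[0,0,-0.16],[0,0,0],1]]';python3 -m inch '[[[0,0,-0.01],[0,0,0],1],[[0,0,-0.02],[0,0,0],1],[[0,0,-0.03],[0,0,0],1],[[0,0,-0.03],[0,0,0],1]]'
```

```text
t: 9.88
ee_pos: [0.4188, -0.3066, 0.0292]
tool_rot: [-0.003, -3.141, 0.0]
ft_force: [-1.8, 1.1, 8.7]
finger_gap: 0.0003
t: 10.38
ee_pos: [0.419, -0.3071, 0.0287]
tool_rot: [0.003, 3.139, -0.007]
ft_force: [-18.0, 13.2, 64.7]
finger_gap: 0.0
```

Hard stop at 65 N, so I'll retract and check the rocker.

```bash
python3 -m inch '[[[0,0,0.1],[0,0,0],1],[[0,0,0.4],[0,0,0],1],[[-0.25,0,0.7],[0,0,0],1],[[-0.25,0,0.7],[0,0,0],1],[[-0.25,0,0.7],[0,0,0],1]]'
python3 - <<'E'
from h import *
w=cam('wrist','w9.png')
c=cam('scene');cv2.imwrite('pics/s9.png',cv2.resize(c['img'][110:180,180:270],None,fx=6,fy=6,interpolation=2))
for v in range(215,240,3):print(v,[pt(w,u,v).round(3).tolist() for u in (240,272)])
E
```

```text
t: 11.0
ee_pos: [0.3691, -0.3069, 0.1637]
tool_rot: [0.005, 3.14, -0.001]
ft_force: [0.2, -0.6, -0.7]
finger_gap: -0.0004
215 [[0.403, -0.32, 0.06], [0.404, -0.286, 0.06]]
218 [[0.407, -0.32, 0.06], [0.407, -0.286, 0.06]]
221 [[0.408, -0.32, 0.065], [0.411, -0.286, 0.059]]
224 [[0.412, -0.32, 0.066], [0.414, -0.286, 0.06]]
227 [[0.415, -0.32, 0.066], [0.417, -0.286, 0.06]]
230 [[0.418, -0.32, 0.066], [0.42, -0.286, 0.061]]
233 [[0.422, -0.32, 0.065], [0.425, -0.285, 0.058]]
236 [[0.357, -0.312, 0.215], [0.361, -0.296, 0.206]]
239 [[0.357, -0.312, 0.218], [0.361, -0.296, 0.21]]
```

View pics/w9.png

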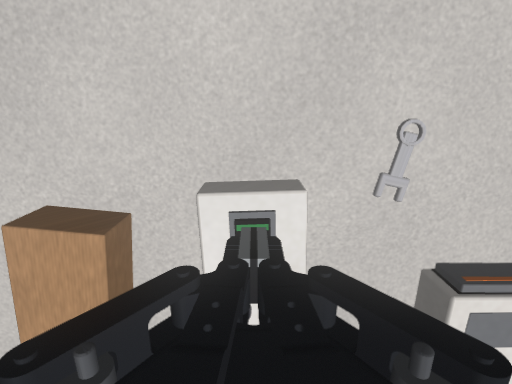

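View pics/s9.png

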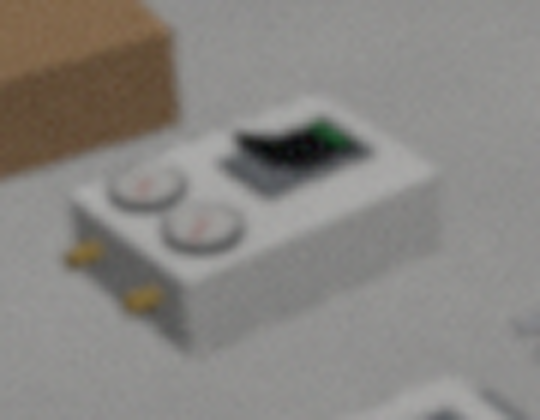

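The rocker is on: the striped half measures level at z≈0.0655, and the plain half is up in the scene view. Next is the green key.

```bash
python3 -m inch '[[[0.235,0.98,0],[0,0,0],1],[[0.235,0.98,0],[0,0,0],1],[[0.235,0.98,0],[0,0,0],1],[[0.235,0.98,0],[0,0,0],1]]';python3 -m inch '[[[0.235,0.98,0],[0,0,0],1],[[0.235,0.98,0],[0,0,0],1],[[0.235,0.98,0],[0,0,0],1],[[0.235,0.98,0],[0,0,0],1]]';python3 -m inch '[[[0.15,0.98,0],[0,0,0],1],[[0.15,0.98,0],[0,0,0],1],[[0.15,0.98,0],[0,0,0],1],[[0.15,0.98,0],[0,0,0],1],[[0.15,0.98,0],[0,0,0],1]]'
python3 - <<'E'
from h import *
w=cam('wrist','w10.png');img=w['img'];hsv=cv2.cvtColor(img,cv2.COLOR_BGR2HSV)
for nm,lo,hi in(('g',(45,100,40),(85,255,255)),('b',(105,120,50),(125,255,255)),('r',(0,130,50),(8,255,255))):
  m=cv2.inRange(hsv,lo,hi);n,l,st,ce=cv2.connectedComponentsWithStats(m)
  for i in range(1,n):
    if st[i,4]>60:
        x,y,ww,h,_=st[i];print(nm,st[i],ce[i].round(1),onz(w,*ce[i],.067).round(4),pt(w,*ce[i]).round(4))
E
```

```text
t: 11.6
ee_pos: [0.4163, -0.1071, 0.1621]
tool_rot: [0.004, -3.139, -0.003]
ft_force: [0.1, -1.5, 0.1]
finger_gap: -0.0004
t: 12.1
ee_pos: [0.4635, 0.0883, 0.162]
tool_rot: [0.003, -3.139, -0.0]
ft_force: [0.2, -0.1, 0.2]
finger_gap: -0.0001
t: 12.72
ee_pos: [0.4932, 0.281, 0.1622]
tool_rot: [-0.002, -3.14, 0.002]
ft_force: [-0.0, -0.7, 0.5]
finger_gap: 0.0006
g [242 186  31  30 735] [257.2 200.4] [0.5085 0.2862 0.067 ] [0.5087 0.2862 0.0664]
b [ 82  14  31  30 639] [96.5 28.6] [0.3517 0.1456 0.067 ] [0.3458 0.1343 0.0446]
b [227 125  33  33 836] [243.1 141.3] [0.4492 0.2725 0.067 ] [0.4493 0.2725 0.0667]
```

View pics/w10.png

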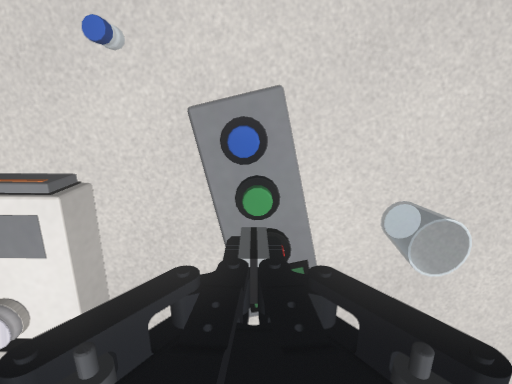

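In the wrist view, green is at (257,200), blue at (243,141) and red at (280,250). Averaged with the top view, green lies at about (0.509,0.285).

```bash
python3 -m inch '[[[0.08,0.02,0],[0,0,0],1],[[0.08,0.02,-0.25],[0,0,0],1],[[0.08,0.02,-0.5],[0,0,0],1],[[0.08,0.02,-0.58],[0,0,0],1],[[0.08,0.02,-0.58],[0,0,0],1]]'
python3 - <<'E'
from h import *
w=cam('wrist','w11.png')
E
```

```text
t: 13.4
ee_pos: [0.5092, 0.2843, 0.0477]
tool_rot: [-0.005, -3.141, 0.001]
ft_force: [0.3, -0.2, 1.6]
finger_gap: -0.0
```

View pics/w11.png

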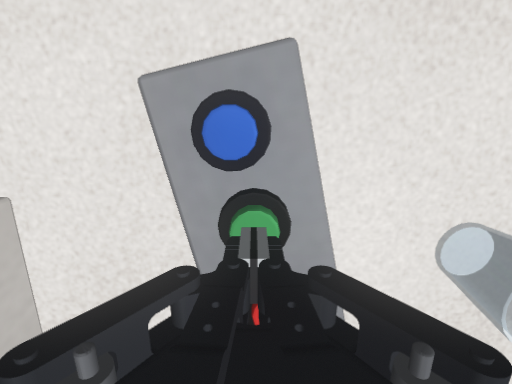

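The fingers are centred over green, so I'll press.

```bash
python3 -m inch '[[[0,0,-0.04],[0,0,0],1],[[0,0,-0.08],[0,0,0],1],[[0,0,-0.1],[0,0,0],1],[[0,0,-0.1],[0,0,0],1]]';python3 -m inch '[[[0,0,-0.01],[0,0,0],1],[[0,0,-0.02],[0,0,0],1],[[0,0,-0.02],[0,0,0],1]]'
```

```text
t: 13.95
ee_pos: [0.5093, 0.2855, 0.0277]
tool_rot: [0.003, 3.141, 0.0]
ft_force: [0.6, 0.2, 3.0]
finger_gap: -0.0001
t: 14.32
ee_pos: [0.5094, 0.2856, 0.0251]
tool_rot: [0.003, 3.14, 0.001]
ft_force: [-4.3, -2.1, 16.0]
finger_gap: 0.0003
```

```bash
python3 -m inch '[[[0,0,-0.005],[0,0,0],1],[[0,0,-0.008],[0,0,0],1],[[0,0,-0.008],[0,0,0],1]]'; python3 -m inch '[[[0,0,0.1],[0,0,0],1],[[0,0,0.4],[0,0,0],1],[[0,0,0.8],[0,0,0],1],[[-0.4,-0.4,0.9],[0,0,0],1],[[-0.4,-0.4,0.9],[0,0,0],1]]'
python3 - <<'E'
from h import *
c=cam('top','t12.png');w=cam('wrist','w12.png')
s=cam('scene','s12.png');hsv=cv2.cvtColor(c['img'],cv2.COLOR_BGR2HSV)
for nm,lo,hi,roi in(('g',(45,100,60),(85,255,255),(130,190,190,240)),('b',(105,120,80),(125,255,255),(130,190,190,240)),('r',(172,120,80),(180,255,255),(130,150,190,240)),('vial',(100,120,80),(125,255,255),(195,240,220,260))):
  m=cv2.inRange(hsv,lo,hi);k=np.zeros_like(m);x0,y0,x1,y1=roi;k[y0:y1,x0:x1]=1
  ys,xs=np.nonzero(m*k);print(nm,len(xs),xs.mean() if len(xs) else '',ys.mean() if len(xs) else '')
hw=cv2.cvtColor(w['img'],cv2.COLOR_BGR2HSV)
for nm,lo,hi in(('g',(45,100,40),(85,255,255)),('b',(105,120,50),(125,255,255)),('r',(0,130,50),(8,255,255))):
  m=cv2.inRange(hw,lo,hi);n,l,st,ce=cv2.connectedComponentsWithStats(m)
  for i in range(1,n):
    if st[i,4]>60:
      print(nm,ce[i].round(1),'median z',np.median([pt(w,x,y)[2] for y,x in np.argwhere(l==i)[::8]]).round(4))
E
```

```text
t: 14.7
ee_pos: [0.5095, 0.2857, 0.0249]
tool_rot: [0.003, 3.139, 0.002]
ft_force: [-7.7, -3.7, 28.4]
finger_gap: 0.0
t: 15.32
ee_pos: [0.4281, 0.2047, 0.2026]
tool_rot: [0.002, 3.141, 0.0]
ft_force: [0.1, -0.6, 0.9]
finger_gap: -0.0
g 62 157.96774193548387 199.96774193548387
b 0  
r 13 150.84615384615384 182.53846153846155
vial 22 205.0909090909091 250.0909090909091
g [320.1 242.8] median z 0.0661
g [344.2 314.5] median z 0.0471
b [191.3 104.3] median z 0.0446
b [311.9 196.5] median z 0.0663
```

View pics/s12.png

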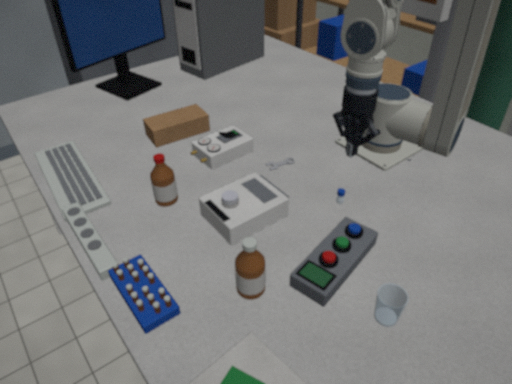

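View pics/t12.png

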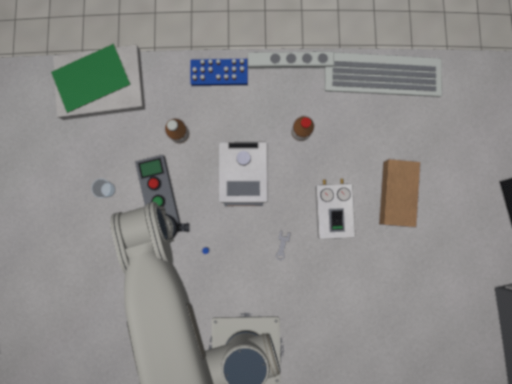

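The final views show:
- The drawer is home at (243,203) and the rocker is on.
- The keys are up: green measures z=0.066 and blue 0.066.
- The loose things are where they started, and the arm is clear.

```bash
python3 -c "
from workcell import robot
print(robot.sign_off())"
```

```text
the job is handed in; nothing more can be done
None
```

The sample run is started and the job is handed in at about 15.5 s. I got no verdict back, so the results below come from my own checks.

| Step | How it was pressed | Last check |
|---|---|---|
| Drawer | Pushed home to a hard stop, 20 N with no further motion | Panel lies against the box in the top and scene views |
| Gas rocker | Pressed to its stop; wrist force reached about 65 N, under the 120 N limit | Striped half level at about z = 0.066, plain half up |
| Green key | Pressed to the bottom, 28 N with about 6 mm of travel, then released | Back up at z = 0.066 |

- **Other keys:** blue measured z = 0.066 (up). Red was hidden from the wrist camera at the end, so I only saw it in the scene picture. I never pressed near either one.
- **Loose things:** they look unmoved in the final pictures, and the vial's position matched its first measurement. I did not re-measure the others.

**Failed first attempt:** the reported TCP lies about 40 mm beyond the real finger ends, so my first drawer push passed over the panel. It touched nothing as far as I could measure. The wrist and scene cameras confirmed the offset, and I corrected for it in every later press.

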